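# Push a brass weight under the spring flap of its storage cradle

### The arm

A 7-joint arm with a two-finger parallel gripper is mounted at the origin on a cart in front of the work surface, level with it; the furniture and walls round the work are solid. World frame = base frame: x ahead of the robot, y to its left, z up, the work surface at z = 0. Lengths are in mm, angles in rad, forces in N, time in s.
With the tool pointing down it reaches from about 350 to 900 mm from the base axis. Payload 7.2 kg.
Tool frame: the origin (TCP) lies between the finger pads; the fingertips stand 22 mm ahead of it and the grasp point (between the pads) lies 3 mm ahead of it; y points along the fingers, z is the direction in which the jaws open and shut, and the axes are right-handed (so a half turn about y gives the same grasp; the last joint's range is limited). The gripper opens to 88 mm and grips with 3 to 60 N. Pads are 20 mm wide; open, the fingers measure 115 mm over their backs; the gripper's body (75 mm by 178 mm) begins 61 mm behind the grasp point.
Start: joints at [-1.316, 0.411, -0.013, 1.596, 0.006, 1.134, -0.082], TCP at [198.274, 592.719, 244.653] pointing down, gripper open.
Joint ranges: [-2.95, 2.95], [-0.29, 1.99], [-1.47, 1.44], [0.14, 2.54], [-1.03, 4.17], [0.13, 1.85], [-2.86, 2.86]. Speed limits (rad/s): [2.39, 2.39, 3.01, 3.01, 3.14, 3.14, 3.14].

### API

Orientations are given as a unit quaternion [x, y, z, w].
In Python, from bench import telemetry, imaging, manip, nets gives the robot as it stands.
- The arm moves only by the shell command python3 -m crank 'ROWS' [FORCE]. ROWS is JSON, a list of rows, each an object with "angular": the turn, a rotation vector about the tool's x, y, z in degrees, a list of three; "linear": the shift along the tool's x, y, z in cm, a list of three; "gripper": the finger opening in cm, from 0 to 8.78. A call has exactly 10 rows; each row shifts and turns the commanded pose from where the row before left it, along the tool's axes as they then stand; what a row does not reach is not made up. A row lasts 1/12 s, in which the tool goes at most 41.7 mm and 7.16 degrees, less where a joint would pass 70% of its speed; a pose out of reach is approached as far as the arm can. A call is refused whole if a number of a shift passes 4.17 or a number of a turn 7.16, either way. A call with a gripper value outside its range is refused whole. The fingers move at their own pace and stop on an object; FORCE is the grip in N (left out, the last holds). Time passes only in rows, so rows that do not move let the fingers close, or fill a call up. It gives the time, the measured TCP pose, the force and the opening at its end, in the units of the state.
- telemetry.observe(): the state, without advancing time (a new reading comes with each control period).
- imaging.camera(name): name is "scene" or "top"; returns a dict with "color" (420x560x3 uint8, red, green, blue), "fx", "fy", "cx", "cy" (pixels), "dist_coeffs" ([k1, k2, p1, p2, k3] as OpenCV has them; the pictures are not rectified), "rvec" (rotation vector, rad) and "tvec" (3), from world to camera coordinates, as OpenCV has them. Camera axes: x right, y down, z forward; pixel columns grow to the right and rows downward; lengths in mm; the calibration is good to about 2 mm. A picture is of the moment at which its call begins. There is no depth.
- manip.job_done(): hands the job in, once; it reports no verdict.
Trained networks look in the newest picture that a camera, given by its name, has taken for a name from the list of things; names that differ only in an ending like _2 or _b are one class to them, and where a whole thing is asked for, a point or a joint stands for the part that bears it (a point fixed in the world has none). Each returns a list of dicts, best first, with "confidence" (0 to 1); they miss things now and then, are a little off and sometimes report something else, mostly with a low value. They report only what shows in the picture. A call takes as long as a camera call. They do not tell look-alikes from the thing itself.
- nets.cut_out(target, camera): "mask" (420x560 bool, what is visible of it) and "box" ([left, top, width, height] in pixels, round what is visible of it).
The state is a dict: "t": time; "joints": joint angles; "dq": joint speeds; "tau": joint torques, N m; "ee_pos": TCP position; "tcp_rot": TCP orientation; "force": force on the tool from outside, world axes, zero at the start; "moment": the same for the moment, N m; "opening": opening from 0.0 (shut) to 1.0 (fully open).
Only numpy, scipy, OpenCV 4.12 (cv2) and the standard library are available. Lean on these libraries where they do the work, as an engineer would, in place of code of your own. Each camera call takes 0.05 s, during which the arm holds its last target.

### The job

Stow the brass weight that stands in the cradle's chute: with one fingertip press the long rail down and hold the spring flap open, while the other fingertip pushes the weight along the chute right up to the stop. Then draw back so that the flap closes onto the weight and keeps it there. Nothing is to be gripped or lifted: the weight slides upright along the chute, and the things standing around are left alone.

Things in the scene. Friction and masses are not known exactly. Their poses are not given: they have to be found in the camera images.
- cradle: Fixed aluminium storage cradle, base 180 x 70 x 16 mm. Origin on the bench under the chute's centre line, mid-length; x along the chute to the stop, y left, z up. Chute: floor 16 mm above the bench, 34 mm wide, centred on y = 0, x = -90 to +77 mm, open above and at the near end; its side walls are 5 mm thick and only 6 mm high above the floor.
- pocket (a point): Where the weight's underside centre lies when it is home: on the chute floor, x = +62 mm, y = 0, z = 16 mm of the cradle, axes as the cradle's. The stop, 15 mm high above the floor, 44 mm wide, has its face 15 mm beyond, at x = +77 mm.
- hinge (a point): Point on the flap's hinge line: x = 0, y = +30, z = 32 mm of the cradle; the line runs along the cradle's x. Bearings at x = -79, -12 and +34 mm, 8 mm long, span y = +25 to +35 mm and reach z = 38 mm. Axes as the cradle's.
- flap (a joint): Angle of the one-piece steel flap (plate right of the hinge, press rail left of it), rad: 0 = closed, 1.6 = limit. A spring always closes it: 0.03 N m at 0, 0.08 at 1.35. Pressing the rail down opens it. At 0.8 the rail is level and the weight only just passes; at 1.2 and more the plate stands steeply, clear of a finger over the chute's middle. Let go on the stowed weight it rests near 0.6.
- flap_edge (a point): Middle of the free edge of the flap's plate (3 mm thick, 34 mm long in the cradle's x, from x = 50 to 84 mm; 44 mm from hinge to edge). Closed, the plate is level above the pocket, underside about 14 mm above the chute floor, so the weight cannot enter. Moves with the flap.
- rail_mid (a point): Middle of the rounded outer edge of the press rail, 3 mm thick, 42 mm from hinge to edge, x = -84 to +84 mm of the cradle. Closed it slopes up to the left at 45 degrees, this point at y = +58, z = 60 mm. A finger may slide along it in x while pressing. Moves with the flap.
- press_point (a point): A good spot for the pressing fingertip's centre, fixed to the cradle: x = 0, y = +52, z = 25 mm (22 mm left of the hinge, 9 mm above chute-floor level), likewise at other x along the rail. A tip pressed down to this height holds the flap at about 1.3 rad; the other tip, at the same height over the chute's middle (y = 0), can push the weight's body.
- weight: The brass weight in the chute: upright round body 30 mm across with a knob on top, 32 mm high in all, about 0.18 kg. Origin: centre of its underside. Smooth, it slides easily. It stands on the chute floor, short of the flap, 47 to 87 mm before the pocket.
- large_weight: Bystander: larger brass weight, 36 mm across, 40 mm high, standing on the bench right of the cradle. Origin: centre of its underside.
- small_weight: Bystander: smaller brass weight, 24 mm across, 26 mm high, on the bench right of the cradle. Origin: centre of its underside.
- collet: Bystander: brass collet, 21 mm across, 27 mm high, on the bench right of the cradle. Origin: centre of its underside.
- felt_tin: Bystander: round tin, 66 mm across, 30 mm high, on the bench right of the cradle. Origin: centre of its underside.
- rubber_stick: Bystander: rubber stick, 18 x 35 x 13 mm, on the bench left of the cradle. Origin: centre of its underside.
- star_knob: Bystander: black star-shaped knob with a screw, 34 x 33 x 36 mm, on the bench right of the cradle. Origin: centre of its underside.
Not all that is in view belongs to the job. What is shaped like the weight but pink is not meant.

How it is judged:
By the outcome, as a careful person would: the job done as asked, in the order asked, and still so for the second after the job is handed in, with the robot touching nothing.
It also fails if it takes over 35 s, if anything falls off the work surface, if the arm or the gripper's body presses on something with over 40 N, if the wrist force passes 120 N, or if a joint passes its speed limit or range.

## Working session

There is one attempt and no reset: what is moved stays moved. The work goes in short steps, Python scripts to look and compute and a shell command to move; the robot and the scene stay as the last step left them, time stands still between calls to the robot, and variables do not carry over. Pictures are saved under pics/ and viewed, and the job is handed in when it is done.

```bash
mkdir -p pics; ls; python3 - <<'E'
from bench import telemetry, imaging, nets
import cv2
print(telemetry.observe())
for n in("scene","top"):
    c=imaging.camera(n)
    cv2.imwrite(f"pics/{n}0.png",c["color"][:,:,::-1])
    print({k:v for k,v in c.items() if k!="color"})
    for t in("weight","cradle","flap"):
        for d in nets.cut_out(t,n): print(n,t,d["confidence"],d["box"])
E
```

```text
pics
{'t': 0.0, 'joints': array([-1.31622258,  0.41191796, -0.01274771,  1.59704444,  0.00561508,
        1.13427445, -0.08220091]), 'dq': array([-0.0011181 , -0.00195333,  0.0006079 , -0.00043245,  0.00145839,
       -0.00020309, -0.00151298]), 'tau': array([ 2.31848408e-04, -5.87948942e+01,  6.42057806e-01, -2.91072160e+01,
       -5.37977368e-02,  1.85406004e-02,  1.61335797e-04]), 'ee_pos': array([198.12265664, 592.27384146, 243.79743885]), 'tcp_rot': array([ 0.69848785, -0.11365269,  0.11354941, -0.69735524]), 'force': array([-0.30829657, -0.52066391,  0.41250142]), 'moment': array([-0.01235644, -0.04708713,  0.02153395]), 'opening': 1.0018978142620911}
{'fx': 534.876121350932, 'fy': 534.876121350932, 'cx': 282.11058703849017, 'cy': 206.9128784508781, 'dist_coeffs': array([-0.17550724,  0.        ,  0.        ,  0.        ,  0.        ]), 'rvec': array([ 1.77272275, -1.02977497,  0.66431957]), 'tvec': array([-401.22359278,  211.28097294,  590.68361315])}
scene weight 0.85 [273.4, 227.6, 20.3, 21.9]
scene weight 0.71 [190.8, 230.6, 14.0, 20.5]
scene weight 0.67 [214.6, 273.8, 18.3, 26.1]
scene cradle 0.83 [225.1, 199.4, 110.7, 79.3]
scene flap 0.81 [223.4, 199.5, 101.1, 48.5]
{'fx': 389.6501807663909, 'fy': 389.6501807663909, 'cx': 285.4403640559153, 'cy': 207.53929856790154, 'dist_coeffs': array([-0.11041112,  0.        ,  0.        ,  0.        ,  0.        ]), 'rvec': array([ 2.02005396, -2.20403716,  0.22551414]), 'tvec': array([-149.8974276 ,  496.63261058,  811.94520765])}
top weight 0.7 [221.5, 230.9, 12.1, 13.9]
top weight 0.66 [274.6, 267.8, 16.2, 14.6]
top weight 0.51 [277.8, 202.7, 10.7, 13.0]
top cradle 0.9 [250.8, 162.5, 54.5, 88.9]
top flap 0.88 [249.7, 164.8, 44.8, 71.8]
top flap 0.69 [250.6, 162.6, 54.3, 85.2]
```

```bash
python3 - <<'E'
import cv2
a=cv2.imread("pics/scene0.png");b=cv2.imread("pics/top0.png")
cv2.imwrite("pics/s1.png",cv2.resize(a[170:310,160:360],None,fx=4,fy=4,interpolation=2))
cv2.imwrite("pics/t1.png",cv2.resize(b[140:290,190:360],None,fx=4,fy=4,interpolation=2)[:600])
E
```

```text
(no output)
```

View pics/scene0.png

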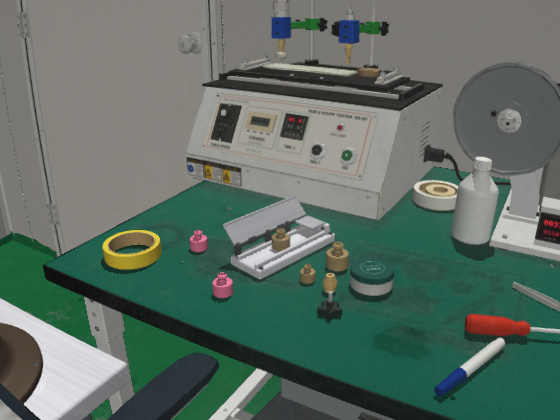

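View pics/top0.png

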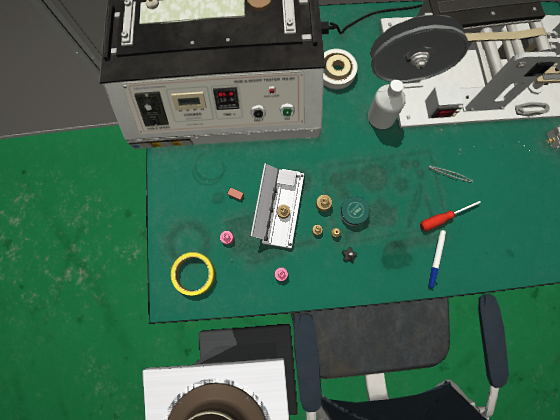

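View pics/s1.png

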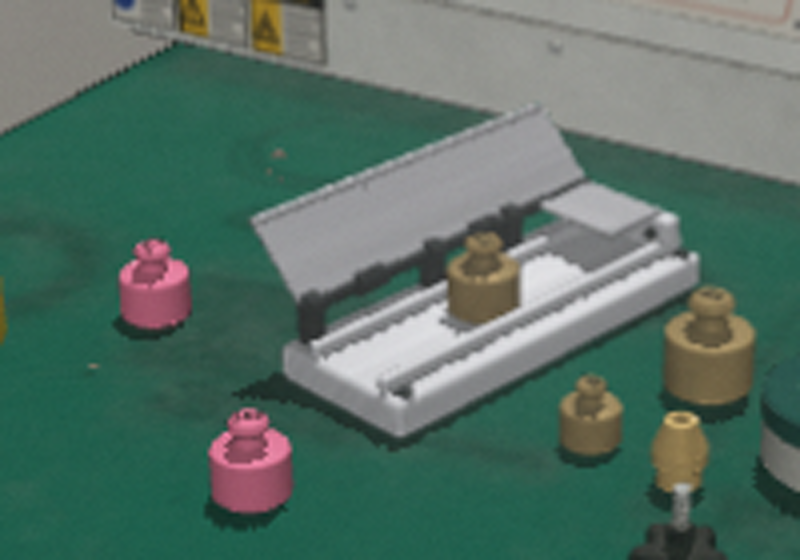

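View pics/t1.png

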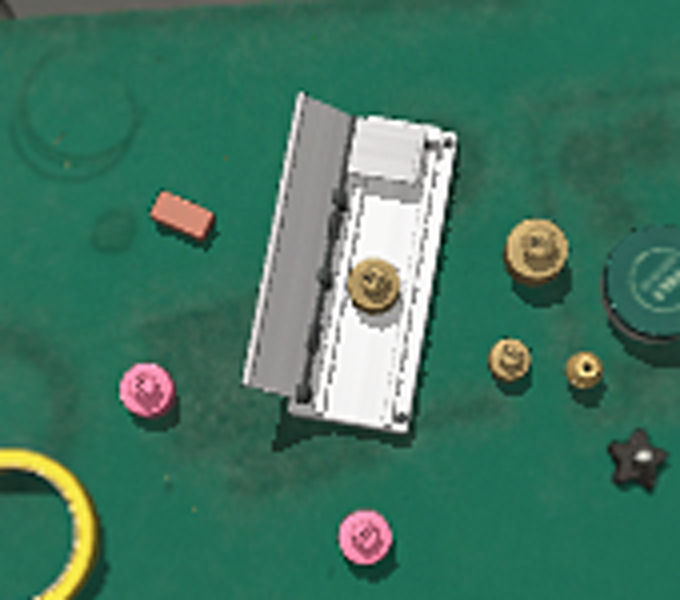

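The top view shows the cradle with its far end up at crop px about (300–456, 95–135), and its near end at about (245–410, 384–432). The brass weight is at crop (375, 285). The pink look-alikes stand apart at the lower left. Next I'll fit the cradle pose from the corners in both views.

```bash
cat > h.py <<'E'
import numpy as np,cv2,pickle,os
from scipy.optimize import least_squares
from scipy.spatial.transform import Rotation as R
def proj(c,P):
    return cv2.projectPoints(np.array(P,float).reshape(-1,1,3),c["rvec"],c["tvec"],np.array([[c["fx"],0,c["cx"]],[0,c["fy"],c["cy"]],[0,0,1]]),c["dist_coeffs"])[0].reshape(-1,2)
def ray(c,px,z):
    K=np.array([[c["fx"],0,c["cx"]],[0,c["fy"],c["cy"]],[0,0,1]])
    u=cv2.undistortPoints(np.array(px,float).reshape(1,1,2),K,c["dist_coeffs"])[0,0]
    Rm=cv2.Rodrigues(c["rvec"])[0]; o=-Rm.T@c["tvec"]; d=Rm.T@np.array([u[0],u[1],1])
    return o+d*(z-o[2])/d[2]
def c2w(p,P):
    P=np.atleast_2d(P).astype(float);a=p[2];c,s=np.cos(a),np.sin(a)
    return np.c_[p[0]+c*P[:,0]-s*P[:,1],p[1]+s*P[:,0]+c*P[:,1],P[:,2]]
def w2c(p,W):
    W=np.asarray(W,float);d=W[:2]-p[:2];c,s=np.cos(p[2]),np.sin(p[2])
    return np.array([c*d[0]+s*d[1],-s*d[0]+c*d[1],W[2]])
E
python3 - <<'E'
from h import *
from bench import imaging,nets
S=imaging.camera("scene");T=imaging.camera("top")
M=[(-84,58,60),(84,58,60),(-90,-35,16),(90,-35,16),(-90,35,16)]
sp=np.array([(252,217),(540,105),(402,405),(697,258),(285,350)])/4+[160,170]
tp=np.array([(245,384),(300,95),(410,432),(456,135),(290,412)])/4+[190,140]
g=ray(T,tp.mean(0),20);print(g, [ray(T,tp[2],16),ray(T,tp[3],16)])
d=ray(T,tp[3],16)-ray(T,tp[2],16)
f=lambda p:np.r_[(proj(S,c2w(p,M))-sp).ravel(),(proj(T,c2w(p,M))-tp).ravel()]
r=least_squares(f,[g[0],g[1],np.arctan2(d[1],d[0])],loss="soft_l1")
print(r.x,np.round(f(r.x).reshape(-1,2),1).tolist())
for nm,cam,f2 in(("S",0,0),("T",1,0)):
    pp=least_squares(lambda p:(proj((S,T)[cam],c2w(p,M))-(sp,tp)[cam]).ravel(),r.x).x;print(nm,pp)
p=r.x;np.save("p.npy",p)
for n,c in(("scene",S),("top",T)):
    for d in nets.cut_out("weight",n):
        ctr=np.argwhere(d["mask"]).mean(0)[::-1];print(n,d["confidence"],ctr,"in cradle (z=29):",w2c(p,ray(c,ctr,29)).round(1), w2c(p,ray(c,ctr,15)).round(1))
    for t in("flap",):
        pass
    for nm in("rubber_stick","large_weight","small_weight","collet","felt_tin","star_knob"):
        for d in nets.cut_out(nm,n)[:1]:
            ctr=np.argwhere(d["mask"]).mean(0)[::-1];print(n,nm,d["confidence"],w2c(p,ray(c,ctr,14)).round())
    im=c["color"][:,:,::-1].copy()
    im=cv2.resize(im,None,fx=4,fy=4)
    pts=[c2w(p,q)for q in([(-90,-35,16),(90,-35,16),(90,35,16),(-90,35,16),(-90,-35,16)],[(-84,58,60),(84,58,60)],[(-90,-17,16),(77,-17,16),(77,17,16),(-90,17,16)],[(-84,30,32),(84,30,32)])]
    for q in pts: cv2.polylines(im,[np.int32(proj(c,q)*4+1.5)],False,(0,0,255),1)
    y,x=(170,160) if n=="scene" else(140,190)
    cv2.imwrite(f"pics/fit_{n}.png",im[4*y:4*y+600,4*x:4*x+800])
E
```

```text
[ 477.90954506 -168.1395915    20.        ] [array([ 394.60334177, -200.82457021,   16.        ]), array([ 566.34559976, -243.56270219,   16.        ])]
[ 4.89002574e+02 -1.89062783e+02 -2.53185168e-01] [[-0.0, 1.2], [0.1, -0.2], [0.6, 0.4], [2.5, -1.5], [-0.5, -1.6], [-0.6, 0.7], [-0.6, -0.2], [-0.1, 0.7], [0.8, -0.5], [-0.6, 0.6]]
S [ 4.88000055e+02 -1.88671830e+02 -2.51061128e-01]
T [ 4.89653491e+02 -1.89613299e+02 -2.51308477e-01]
scene 0.82 [222.07192575 285.93967517] in cradle (z=29): [-170.   -40.3   29. ] [-156.2  -22.6   15. ]
scene 0.73 [198.07643312 241.23566879] in cradle (z=29): [-110.2   92.4   29. ] [-94.4 114.7  15. ]
scene 0.52 [280.43260188 239.52978056] in cradle (z=29): [-12.6   0.2  29. ] [ 6.7 19.3 15. ]
scene large_weight 0.61 [ 26. -87.  14.]
scene small_weight 0.83 [-44. -87.  14.]
scene collet 0.6 [ -40. -127.   14.]
scene felt_tin 0.88 [  18. -161.   14.]
scene star_knob 0.62 [ -92. -169.   14.]
top 0.6 [282.78985507 211.36231884] in cradle (z=29): [-11.3   0.2  29. ] [-8.5  0.8 15. ]
top 0.43 [280.83916084 273.85314685] in cradle (z=29): [-150.4  -19.    29. ] [-149.9  -18.7   15. ]
top 0.41 [226.4248366  237.24836601] in cradle (z=29): [-90.7 115.2  29. ] [-89.2 117.7  15. ]
top large_weight 0.6 [ 29. -90.  14.]
top small_weight 0.5 [-37. -82.  14.]
top collet 0.46 [ -36. -126.   14.]
top felt_tin 0.86 [  23. -163.   14.]
top star_knob 0.54 [ -82. -165.   14.]
```

View pics/fit_scene.png

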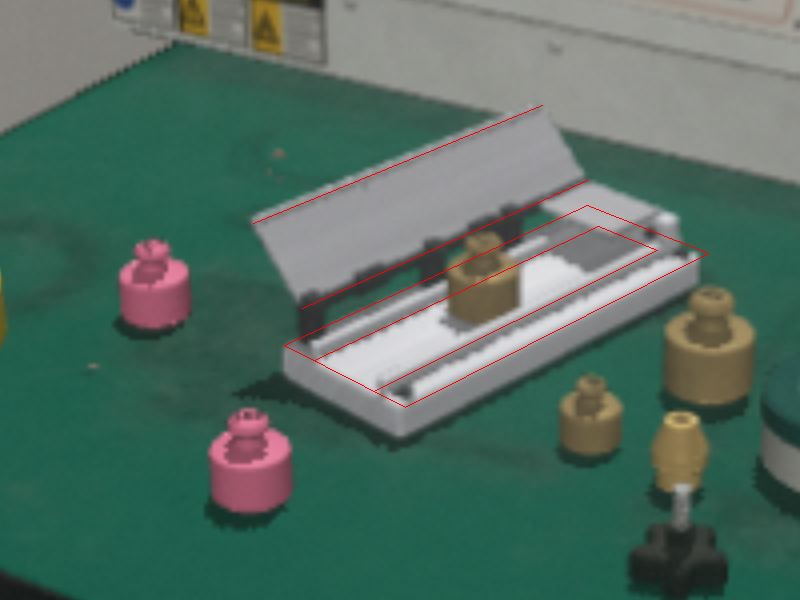

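View pics/fit_top.png

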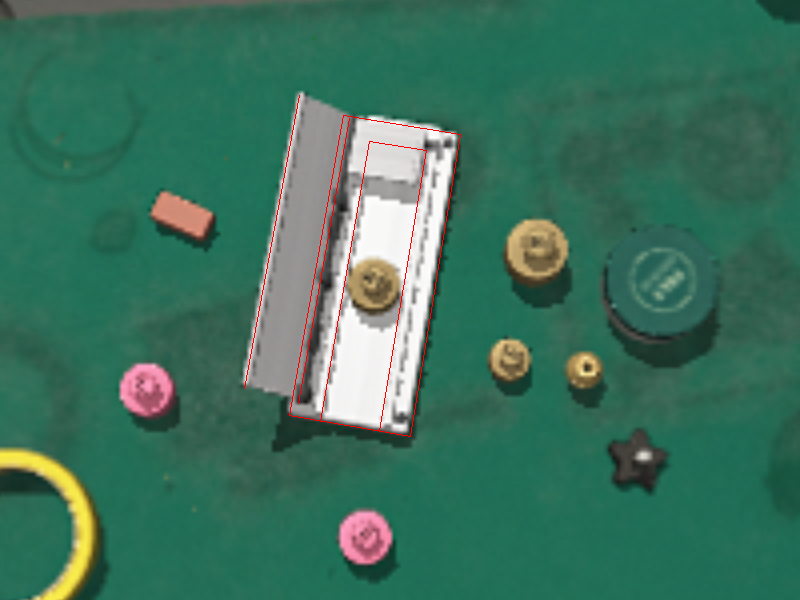

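Corner residuals are mostly under 1 px (worst about 2.9 px), and the weight lies at cradle x ≈ -12, y ≈ 0, which is consistent with the task. Next I'll work out the approach in tool axes.

```bash
cat >> h.py <<'E'
def need(tx,ty,ttip):
    from bench import telemetry
    p=np.load("p.npy");s=telemetry.observe();Rm=R.from_quat(s["tcp_rot"])
    a=p[2];xt=np.array([np.cos(a),np.sin(a),0]);yt=np.array([0,0,-1.]);Rt=R.from_matrix(np.c_[xt,yt,np.cross(xt,yt)])
    W=c2w(p,[tx,ty,ttip+22])[0]
    print("t",s["t"],"tcp cradle",w2c(p,s["ee_pos"]).round(1),"tip z",round(s["ee_pos"][2]-22,1),"F cradle",(R.from_euler("z",-a).apply(s["force"])).round(1),"open mm",round(s["opening"]*87.8,1))
    print("turn deg (tool)",np.degrees((Rm.inv()*Rt).as_rotvec()).round(2),"shift cm in tool now",(Rm.inv().apply(W-s["ee_pos"])/10).round(2),"in target frame",(Rt.inv().apply(W-s["ee_pos"])/10).round(2))
E
python3 - <<'E'
from h import *
from bench import telemetry,imaging
need(-48,26,75)
print(R.from_quat(telemetry.observe()["tcp_rot"]).as_matrix().round(2))
T=imaging.camera("top");print(ray(T,(220,140),0),ray(T,(150,320),0))
E
```

```text
t 1.2 tcp cradle [-477.3  684.   244.7] tip z 222.7 F cradle [-0.8  0.2  0.8] open mm 88.0
turn deg (tool) [-0.   -3.99  0.  ] shift cm in tool now [ 47.4   14.77 -62.66] in target frame [ 42.93  14.77 -65.8 ]
[[ 0.95  0.    0.32]
 [-0.32  0.    0.95]
 [ 0.   -1.    0.  ]]
[675.66535462 -47.64348211   0.        ] [259.51922036 135.58148301   0.        ]
```

```bash
python3 -m crank '[{"angular":[0,-4,0],"linear":[1,0,-1.5],"gripper":3.85},{"angular":[0,0,0],"linear":[1.8,0,-2.8],"gripper":3.85},{"angular":[0,0,0],"linear":[1.8,0,-2.8],"gripper":3.85},{"angular":[0,0,0],"linear":[1.8,0,-2.8],"gripper":3.85},{"angular":[0,0,0],"linear":[1.8,0,-2.8],"gripper":3.85},{"angular":[0,0,0],"linear":[1.8,0,-2.8],"gripper":3.85},{"angular":[0,0,0],"linear":[1.8,0,-2.8],"gripper":3.85},{"angular":[0,0,0],"linear":[1.8,0,-2.8],"gripper":3.85},{"angular":[0,0,0],"linear":[1.8,0,-2.8],"gripper":3.85},{"angular":[0,0,0],"linear":[1.8,0,-2.8],"gripper":3.85}]' 20
python3 -c "
from h import *
need(-48,26,75)"
```

```text
t: 2.08
ee_pos: [297.0, 289.3, 244.8]
tcp_rot: [-0.701, 0.089, -0.089, 0.702]
force: [-0.8, 0.3, 0.4]
opening: 0.441
t 2.0833 tcp cradle [-305.7  415.   244.8] tip z 222.8 F cradle [-0.8  0.1  0.4] open mm 38.7
turn deg (tool) [-0.04  0.01  0.01] shift cm in tool now [ 25.76  14.76 -38.91] in target frame [ 25.77  14.78 -38.9 ]
```

```bash
python3 -m crank '[{"angular":[0,0,0],"linear":[2.2,0,-3.4],"gripper":3.85},{"angular":[0,0,0],"linear":[2.2,0,-3.4],"gripper":3.85},{"angular":[0,0,0],"linear":[2.2,0,-3.4],"gripper":3.85},{"angular":[0,0,0],"linear":[2.2,0,-3.4],"gripper":3.85},{"angular":[0,0,0],"linear":[2.2,0,-3.4],"gripper":3.85},{"angular":[0,0,0],"linear":[2.2,0,-3.4],"gripper":3.85},{"angular":[0,0,0],"linear":[2.2,0,-3.4],"gripper":3.85},{"angular":[0,0,0],"linear":[2.2,0,-3.4],"gripper":3.85},{"angular":[0,0,0],"linear":[2.2,0,-3.4],"gripper":3.85},{"angular":[0,0,0],"linear":[1.5,0,-2.5],"gripper":3.85}]'
python3 -c "
from h import *
need(-48,26,75)"
```

```text
t: 2.92
ee_pos: [420.8, -86.4, 245.3]
tcp_rot: [0.701, -0.089, 0.091, -0.701]
force: [0.4, 0.6, -0.4]
opening: 0.442
t 2.9167 tcp cradle [-91.8  82.3 245.3] tip z 223.3 F cradle [ 0.3  0.6 -0.4] open mm 38.8
turn deg (tool) [-0.01 -0.1   0.12] shift cm in tool now [ 4.35 14.84 -5.63] in target frame [ 4.38 14.83 -5.63]
```

```bash
python3 -m crank '[{"angular":[0,0,0],"linear":[1.5,0,-1.9],"gripper":3.85},{"angular":[0,0,0],"linear":[1.5,0,-1.9],"gripper":3.85},{"angular":[0,0,0],"linear":[1.4,0,-1.8],"gripper":3.85},{"angular":[0,0,0],"linear":[0,2.5,0],"gripper":3.85},{"angular":[0,0,0],"linear":[0,3,0],"gripper":3.85},{"angular":[0,0,0],"linear":[0,3,0],"gripper":3.85},{"angular":[0,0,0],"linear":[0,3,0],"gripper":3.85},{"angular":[0,0,0],"linear":[0,2,0],"gripper":3.85},{"angular":[0,0,0],"linear":[0,1.3,0],"gripper":3.85},{"angular":[0,0,0],"linear":[0,0,0],"gripper":3.85}]'
cat > look.py <<'E'
import sys
from h import *
from bench import imaging
tag=sys.argv[1]
for n in("scene","top"):
    c=imaging.camera(n);y,x=(150,180) if n=="scene" else(140,220)
    im=cv2.resize(c["color"][y:y+140,x:x+190,::-1],None,fx=4,fy=4,interpolation=2)
    cv2.imwrite(f"pics/{n}_{tag}.png",im)
E
python3 -c "
from h import *
need(-48,26,75)"; python3 look.py a
```

```text
t: 3.75
ee_pos: [447.2, -147.8, 94.4]
tcp_rot: [0.702, -0.091, 0.088, -0.701]
force: [-0.3, 0.5, 0.2]
opening: 0.438
t 3.75 tcp cradle [-50.8  29.5  94.4] tip z 72.4 F cradle [-0.4  0.4  0.2] open mm 38.5
turn deg (tool) [ 0.05  0.02 -0.24] shift cm in tool now [ 0.27 -0.26 -0.35] in target frame [ 0.28 -0.26 -0.35]
```

View pics/scene_a.png

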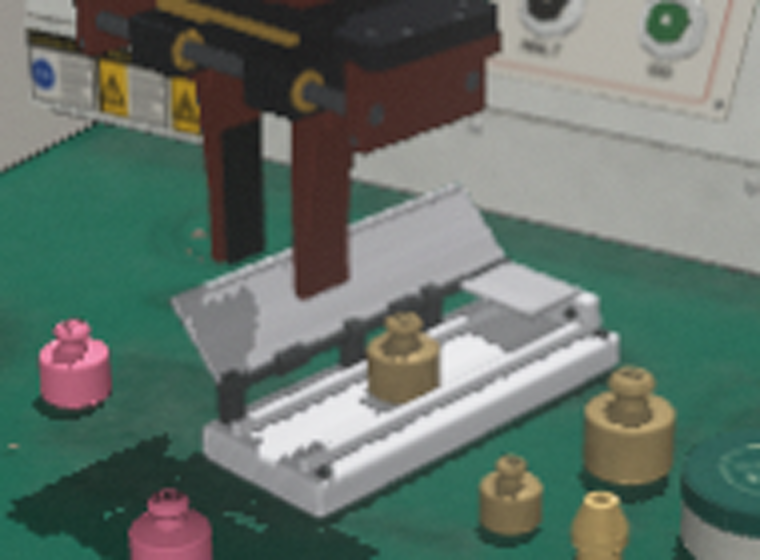

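View pics/top_a.png

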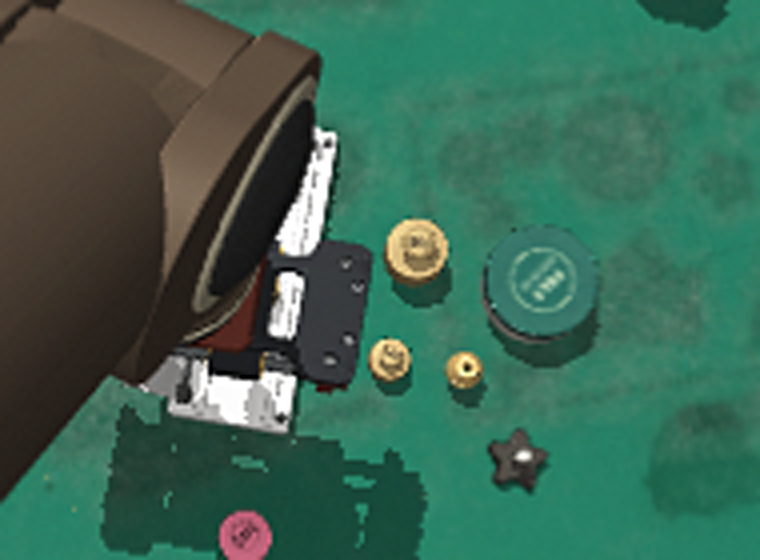

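```bash
python3 -m crank '[{"angular":[0,0,0],"linear":[0.1,0,-0.2],"gripper":3.85},{"angular":[0,0,0],"linear":[0.1,0,-0.15],"gripper":3.85},{"angular":[0,0,0],"linear":[0,0,0],"gripper":3.85},{"angular":[0,0,0],"linear":[0,0.3,0],"gripper":3.85},{"angular":[0,0,0],"linear":[0,0.3,0],"gripper":3.85},{"angular":[0,0,0],"linear":[0,0.3,0],"gripper":3.85},{"angular":[0,0,0],"linear":[0,0.3,0],"gripper":3.85},{"angular":[0,0,0],"linear":[0,0.3,0],"gripper":3.85},{"angular":[0,0,0],"linear":[0,0.3,0],"gripper":3.85},{"angular":[0,0,0],"linear":[0,0,0],"gripper":3.85}]'
python3 -c "
from h import *
need(-48,26,25)
from bench import imaging,telemetry
p=np.load('p.npy');c=imaging.camera('scene');t=w2c(p,telemetry.observe()['ee_pos'])
q=[(t[0]+a,t[1]+b,t[2]-22) for a,b in((-10,-32.7),(10,-32.7),(10,-19.2),(-10,-19.2))]
im=cv2.resize(c['color'][150:290,180:370,::-1],None,fx=4,fy=4,interpolation=2)
cv2.polylines(im,[np.int32((proj(c,c2w(p,q))-[180,150])*4+1.5)],True,(0,255,255),1)
cv2.imwrite('pics/scene_b.png',im)
"
```

```text
t: 4.68
ee_pos: [449.5, -152.1, 78.0]
tcp_rot: [0.702, -0.089, 0.089, -0.701]
force: [-0.7, -0.8, 0.2]
opening: 0.436
t 4.6833 tcp cradle [-47.5  25.9  78. ] tip z 56.0 F cradle [-0.5 -1.   0.2] open mm 38.3
turn deg (tool) [ 0.02  0.01 -0.04] shift cm in tool now [-0.05  3.1   0.01] in target frame [-0.05  3.1   0.01]
```

View pics/scene_b.png

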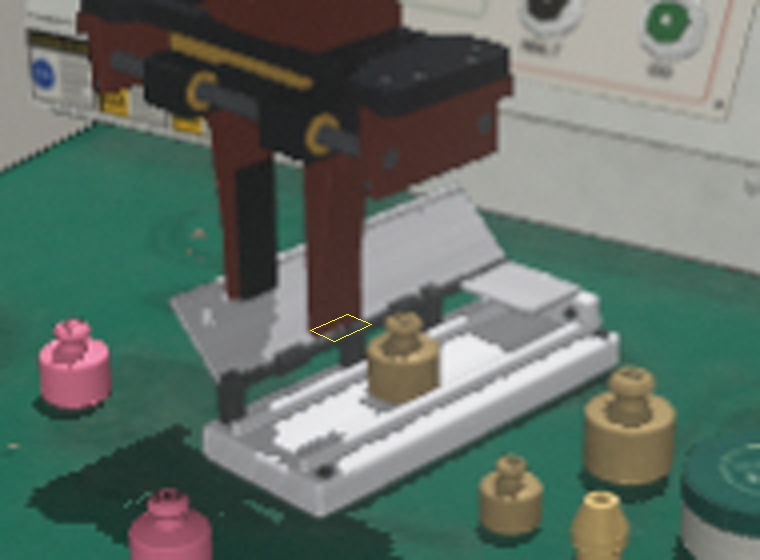

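The scene view shows the fingertip at crop (335, 325), within about 2 mm of the prediction and clear behind the weight. The left tip is over the rail. Pressing down now.

```bash
python3 -m crank '[{"angular":[0,0,0],"linear":[0,0.35,0],"gripper":3.85},{"angular":[0,0,0],"linear":[0,0.35,0],"gripper":3.85},{"angular":[0,0,0],"linear":[0,0.35,0],"gripper":3.85},{"angular":[0,0,0],"linear":[0,0.35,0],"gripper":3.85},{"angular":[0,0,0],"linear":[0,0.35,0],"gripper":3.85},{"angular":[0,0,0],"linear":[0,0.35,0],"gripper":3.85},{"angular":[0,0,0],"linear":[0,0.35,0],"gripper":3.85},{"angular":[0,0,0],"linear":[0,0.35,0],"gripper":3.85},{"angular":[0,0,0],"linear":[0,0.3,0],"gripper":3.85},{"angular":[0,0,0],"linear":[0,0,0],"gripper":3.85}]'
python3 -c "
from h import *
need(-48,26,25)"; python3 look.py c
```

```text
t: 5.57
ee_pos: [449.7, -152.5, 47.2]
tcp_rot: [0.702, -0.089, 0.089, -0.701]
force: [0.3, -0.1, 3.5]
opening: 0.437
t 5.5667 tcp cradle [-47.2  25.6  47.2] tip z 25.2 F cradle [0.3 0.  3.5] open mm 38.3
turn deg (tool) [ 0.03 -0.01 -0.  ] shift cm in tool now [-0.08  0.02  0.04] in target frame [-0.08  0.02  0.04]
```

View pics/scene_c.png

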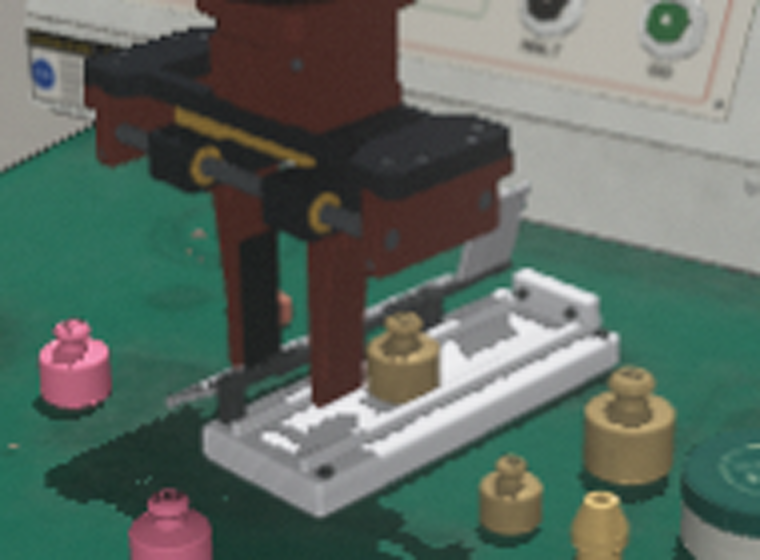

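```bash
python3 -m crank '[{"angular":[0,0,0],"linear":[0.3,0,0],"gripper":3.85},{"angular":[0,0,0],"linear":[0.4,0,0],"gripper":3.85},{"angular":[0,0,0],"linear":[0.4,0,0],"gripper":3.85},{"angular":[0,0,0],"linear":[0.4,0,0],"gripper":3.85},{"angular":[0,0,0],"linear":[0.4,0,0],"gripper":3.85},{"angular":[0,0,0],"linear":[0.4,0,0],"gripper":3.85},{"angular":[0,0,0],"linear":[0.4,0,0],"gripper":3.85},{"angular":[0,0,0],"linear":[0.4,0,0],"gripper":3.85},{"angular":[0,0,0],"linear":[0.4,0,0],"gripper":3.85},{"angular":[0,0,0],"linear":[0.4,0,0],"gripper":3.85}]'
python3 -c "
from h import *
need(37,26,25)"; python3 look.py d
```

```text
t: 6.5
ee_pos: [487.9, -161.9, 47.6]
tcp_rot: [-0.701, 0.089, -0.089, 0.701]
force: [-3.4, 2.5, 2.6]
opening: 0.439
t 6.5 tcp cradle [-7.8 26.  47.6] tip z 25.6 F cradle [-3.9  1.5  2.6] open mm 38.5
turn deg (tool) [-0.    0.02 -0.01] shift cm in tool now [ 4.48  0.06 -0.  ] in target frame [4.48 0.06 0.  ]
```

View pics/scene_d.png

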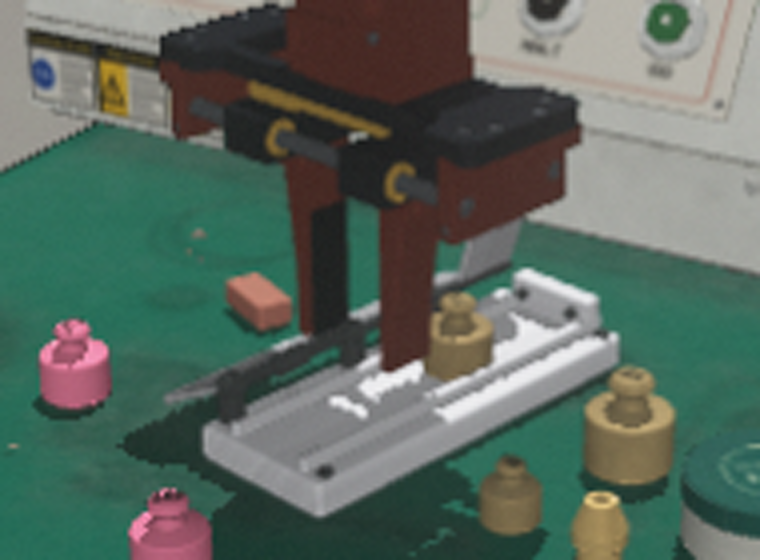

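The weight is sliding upright ahead of the finger, at crop (460, 340), and the flap is still open. Continuing the push.

```bash
python3 -m crank '[{"angular":[0,0,0],"linear":[0.4,0.03,0],"gripper":3.85},{"angular":[0,0,0],"linear":[0.4,0.03,0],"gripper":3.85},{"angular":[0,0,0],"linear":[0.4,0,0],"gripper":3.85},{"angular":[0,0,0],"linear":[0.4,0,0],"gripper":3.85},{"angular":[0,0,0],"linear":[0.4,0,0],"gripper":3.85},{"angular":[0,0,0],"linear":[0.4,0,0],"gripper":3.85},{"angular":[0,0,0],"linear":[0.4,0,0],"gripper":3.85},{"angular":[0,0,0],"linear":[0.4,0,0],"gripper":3.85},{"angular":[0,0,0],"linear":[0.4,0,0],"gripper":3.85},{"angular":[0,0,0],"linear":[0.3,0,0],"gripper":3.85}]'
python3 -c "
from h import *
need(37,26,25)"; python3 look.py e
```

```text
t: 7.43
ee_pos: [525.8, -171.7, 47.0]
tcp_rot: [0.701, -0.089, 0.089, -0.701]
force: [-1.9, 2.5, 3.2]
opening: 0.438
t 7.4333 tcp cradle [31.3 26.  47. ] tip z 25.0 F cradle [-2.5  1.9  3.2] open mm 38.5
turn deg (tool) [0.   0.02 0.01] shift cm in tool now [ 0.57  0.   -0.  ] in target frame [ 0.57  0.   -0.  ]
```

View pics/scene_e.png

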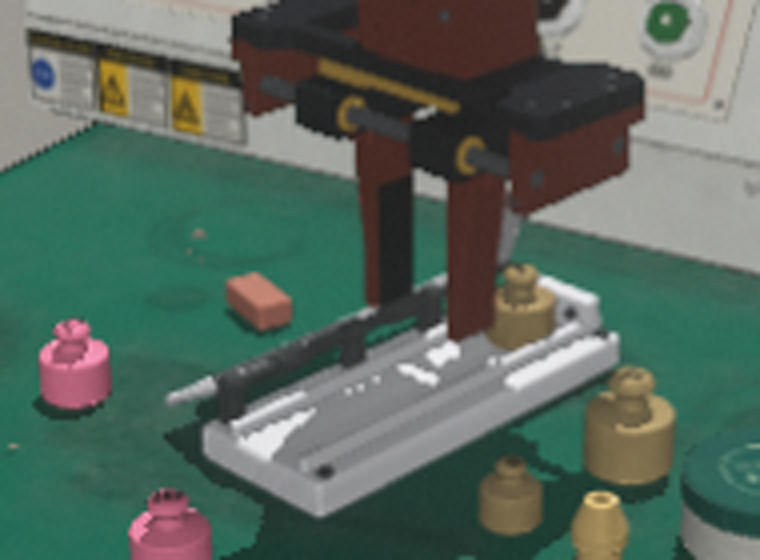

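Almost home. I'll finish in small steps and watch the force.

```bash
python3 -m crank '[{"angular":[0,0,0],"linear":[0.1,0,0],"gripper":3.85},{"angular":[0,0,0],"linear":[0.1,0,0],"gripper":3.85},{"angular":[0,0,0],"linear":[0.1,0,0],"gripper":3.85},{"angular":[0,0,0],"linear":[0.05,0,0],"gripper":3.85},{"angular":[0,0,0],"linear":[0.05,0,0],"gripper":3.85},{"angular":[0,0,0],"linear":[0.05,0,0],"gripper":3.85},{"angular":[0,0,0],"linear":[0.05,0,0],"gripper":3.85},{"angular":[0,0,0],"linear":[0,0,0],"gripper":3.85},{"angular":[0,0,0],"linear":[0,0,0],"gripper":3.85},{"angular":[0,0,0],"linear":[0,0,0],"gripper":3.85}]'
python3 -c "
from h import *
need(37,26,25)"
```

```text
t: 8.37
ee_pos: [530.2, -172.9, 47.0]
tcp_rot: [0.701, -0.089, 0.089, -0.701]
force: [-2.0, 2.1, 3.2]
opening: 0.437
t 8.3667 tcp cradle [35.8 26.  47. ] tip z 25.0 F cradle [-2.5  1.6  3.2] open mm 38.4
turn deg (tool) [-0.    0.01  0.01] shift cm in tool now [0.12 0.   0.  ] in target frame [0.12 0.   0.  ]
```

```bash
python3 -m crank '[{"angular":[0,0,0],"linear":[0.05,0,0],"gripper":3.85},{"angular":[0,0,0],"linear":[0.05,0,0],"gripper":3.85},{"angular":[0,0,0],"linear":[0.05,0,0],"gripper":3.85},{"angular":[0,0,0],"linear":[0.05,0,0],"gripper":3.85},{"angular":[0,0,0],"linear":[0,0,0],"gripper":3.85},{"angular":[0,0,0],"linear":[0,0,0],"gripper":3.85},{"angular":[0,0,0],"linear":[0,0,0],"gripper":3.85},{"angular":[0,0,0],"linear":[0,0,0],"gripper":3.85},{"angular":[0,0,0],"linear":[0,0,0],"gripper":3.85},{"angular":[0,0,0],"linear":[0,0,0],"gripper":3.85}]'
python3 -c "
from h import *
need(37,26,25)"; python3 look.py f
```

```text
t: 9.2
ee_pos: [531.5, -173.2, 46.9]
tcp_rot: [-0.701, 0.09, -0.089, 0.702]
force: [-4.9, 2.7, 4.2]
opening: 0.443
t 9.2 tcp cradle [37.1 26.  46.9] tip z 24.9 F cradle [-5.4  1.4  4.2] open mm 38.9
turn deg (tool) [-0.01 -0.   -0.08] shift cm in tool now [-0.01 -0.01  0.  ] in target frame [-0.01 -0.01  0.  ]
```

View pics/scene_f.png

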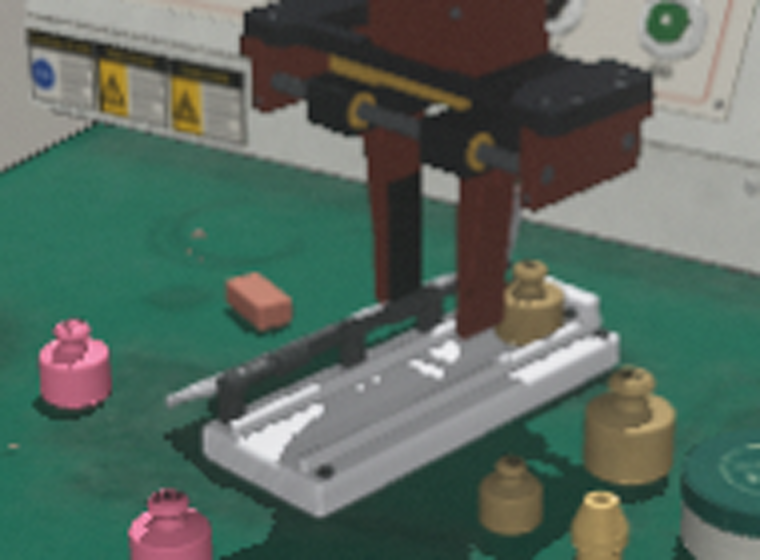

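```bash
python3 -m crank '[{"angular":[0,0,0],"linear":[0.05,0,0],"gripper":3.85},{"angular":[0,0,0],"linear":[0.05,0,0],"gripper":3.85},{"angular":[0,0,0],"linear":[0.03,0,0],"gripper":3.85},{"angular":[0,0,0],"linear":[0,0,0],"gripper":3.85},{"angular":[0,0,0],"linear":[0,0,0],"gripper":3.85},{"angular":[0,0,0],"linear":[0,0,0],"gripper":3.85},{"angular":[0,0,0],"linear":[0,0,0],"gripper":3.85},{"angular":[0,0,0],"linear":[0,0,0],"gripper":3.85},{"angular":[0,0,0],"linear":[0,0,0],"gripper":3.85},{"angular":[0,0,0],"linear":[0,0,0],"gripper":3.85}]'
python3 -c "
from h import *
need(37,26,25)"
```

```text
t: 10.13
ee_pos: [531.7, -173.3, 46.6]
tcp_rot: [-0.701, 0.091, -0.088, 0.702]
force: [-6.4, 3.3, 5.8]
opening: 0.437
t 10.1333 tcp cradle [37.4 25.9 46.6] tip z 24.6 F cradle [-7.   1.6  5.8] open mm 38.4
turn deg (tool) [-0.03 -0.02 -0.19] shift cm in tool now [-0.04 -0.04  0.01] in target frame [-0.04 -0.04  0.01]
```

The finger moved only 0.3 mm for 1.3 mm commanded while the force rose, so the weight is against the stop. Now I'll back off with the rail still pressed and check before releasing it.

```bash
python3 -m crank '[{"angular":[0,0,0],"linear":[-0.1,0,0],"gripper":3.85},{"angular":[0,0,0],"linear":[-0.1,0,0],"gripper":3.85},{"angular":[0,0,0],"linear":[-0.2,0,0],"gripper":3.85},{"angular":[0,0,0],"linear":[-0.3,0,0],"gripper":3.85},{"angular":[0,0,0],"linear":[-0.3,0,0],"gripper":3.85},{"angular":[0,0,0],"linear":[-0.4,0,0],"gripper":3.85},{"angular":[0,0,0],"linear":[-0.4,0,0],"gripper":3.85},{"angular":[0,0,0],"linear":[-0.3,0,0],"gripper":3.85},{"angular":[0,0,0],"linear":[0,0,0],"gripper":3.85},{"angular":[0,0,0],"linear":[0,0,0],"gripper":3.85}]'
python3 -c "
from h import *
need(37,26,25)"; python3 look.py g
```

```text
t: 10.97
ee_pos: [512.4, -168.4, 47.0]
tcp_rot: [-0.701, 0.09, -0.089, 0.702]
force: [0.2, 0.9, 3.8]
opening: 0.443
t 10.9667 tcp cradle [17.4 25.9 47. ] tip z 25.0 F cradle [-0.   0.9  3.8] open mm 38.9
turn deg (tool) [-0.01  0.01 -0.05] shift cm in tool now [ 1.96 -0.    0.01] in target frame [ 1.96 -0.    0.01]
```

View pics/scene_g.png

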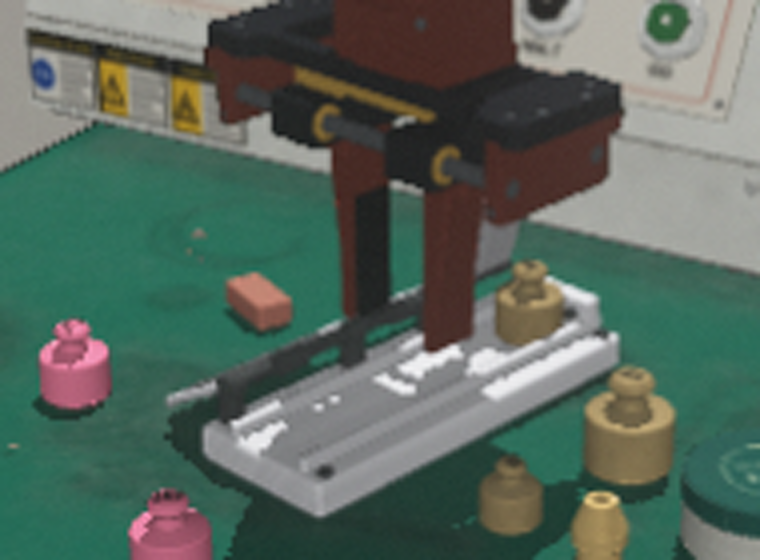

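The weight stayed at the stop, at crop (530, 305), while the finger drew back. Now I'll lift slowly so the flap closes gently.

```bash
python3 -m crank '[{"angular":[0,0,0],"linear":[0,-0.2,0],"gripper":3.85},{"angular":[0,0,0],"linear":[0,-0.3,0],"gripper":3.85},{"angular":[0,0,0],"linear":[0,-0.3,0],"gripper":3.85},{"angular":[0,0,0],"linear":[0,-0.3,0],"gripper":3.85},{"angular":[0,0,0],"linear":[0,-0.3,0],"gripper":3.85},{"angular":[0,0,0],"linear":[0,-0.3,0],"gripper":3.85},{"angular":[0,0,0],"linear":[0,-0.3,0],"gripper":3.85},{"angular":[0,0,0],"linear":[0,-0.4,0],"gripper":3.85},{"angular":[0,0,0],"linear":[0,-0.5,0],"gripper":3.85},{"angular":[0,0,0],"linear":[0,-0.5,0],"gripper":3.85}]'
python3 -m crank '[{"angular":[0,0,0],"linear":[0,-0.8,0],"gripper":3.85},{"angular":[0,0,0],"linear":[0,-1.5,0],"gripper":3.85},{"angular":[0,0,0],"linear":[0,-2.5,0],"gripper":3.85},{"angular":[0,0,0],"linear":[0,-2.5,0],"gripper":3.85},{"angular":[0,0,0],"linear":[0,-2.5,0],"gripper":3.85},{"angular":[0,0,0],"linear":[-2,-2,0],"gripper":3.85},{"angular":[0,0,0],"linear":[-3,0,0],"gripper":3.85},{"angular":[0,0,0],"linear":[-3,0,2],"gripper":3.85},{"angular":[0,0,0],"linear":[-3,0,2],"gripper":3.85},{"angular":[0,0,0],"linear":[-2,0,3],"gripper":3.85}]'
python3 look.py h
```

```text
t: 11.9
ee_pos: [513.0, -168.5, 81.5]
tcp_rot: [0.701, -0.089, 0.089, -0.701]
force: [0.6, -0.3, 1.0]
opening: 0.44
t: 12.73
ee_pos: [401.8, -68.8, 199.3]
tcp_rot: [-0.701, 0.091, -0.09, 0.701]
force: [0.2, 0.5, -0.4]
opening: 0.438
```

View pics/scene_h.png

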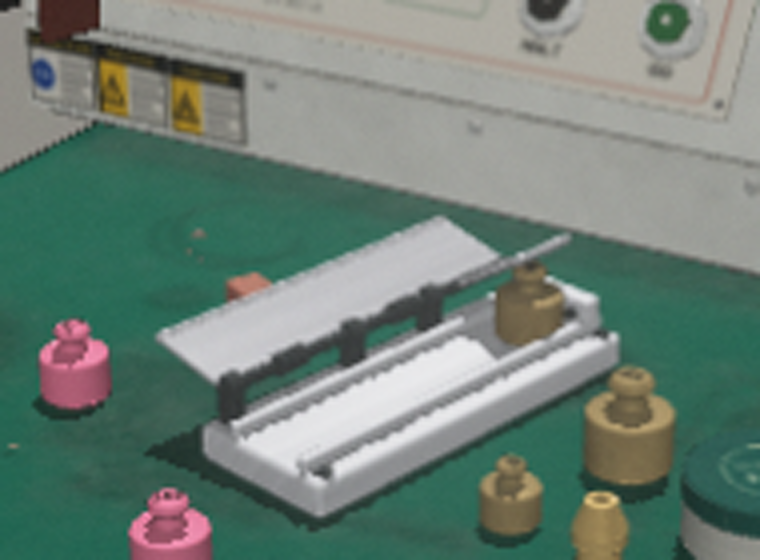

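View pics/top_h.png

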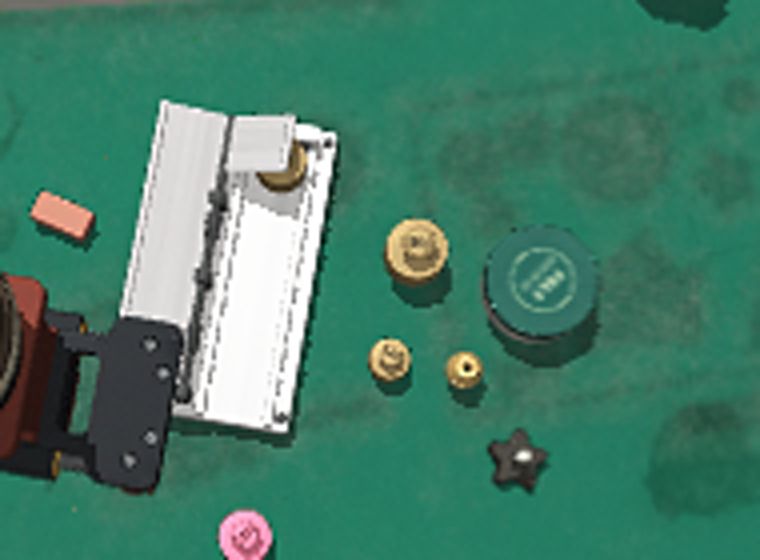

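The flap rests on the weight's knob, with its plate edge at scene crop (570, 238). Bystanders are where they were. One numeric check of the weight's seat before handing in.

```bash
python3 -c "
from h import *
from bench import imaging
p=np.load('p.npy')
a=np.linspace(0,6.28,40)
for n,o in(('scene',(180,150)),('top',(220,140))):
    c=imaging.camera(n);x,y=o
    im=cv2.resize(c['color'][y:y+100,x:x+190,::-1],None,fx=4,fy=4,interpolation=2)
    for X,col in((62,(0,255,255)),(57,(255,0,255))):
        for z in((16,) if n=='scene' else (34,)):
            cv2.polylines(im,[np.int32((proj(c,c2w(p,np.c_[X+15*np.cos(a),15*np.sin(a),0*a+z]))-o)*4+1.5)],True,col,1)
    # stop face line
    cv2.polylines(im,[np.int32((proj(c,c2w(p,[(77,-22,16),(77,-22,31),(77,22,31)]))-o)*4+1.5)],False,(0,255,0),1)
    cv2.imwrite(f'pics/{n}_i.png',im)
"
```

```text
(no output)
```

View pics/scene_i.png

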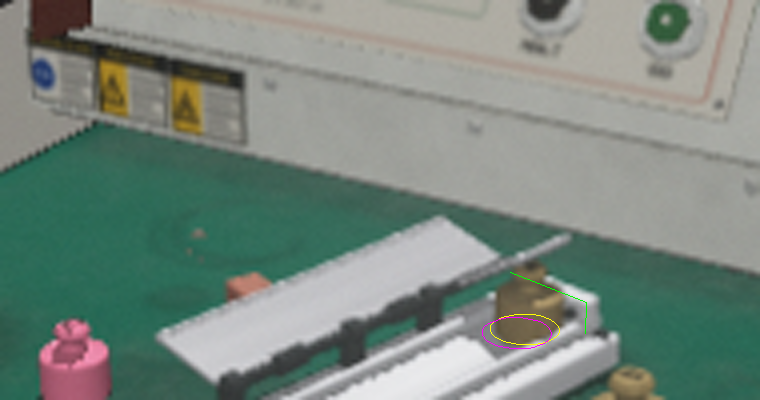

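View pics/top_i.png

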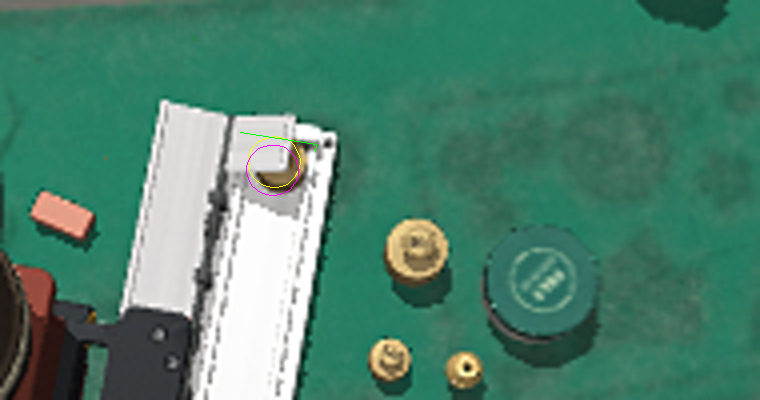

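```bash
python3 -c "
from bench import manip,telemetry
s=telemetry.observe();print(s['t'],s['force'].round(1));print(manip.job_done())"
```

```text
12.9333 [ 0.8 -1.3  0.4]
the job is handed in; nothing more can be done
None
```

The brass weight is stowed against the stop with the flap closed on it, and I handed the job in at about 12.9 s.

- **What I did:** the left fingertip pressed the rail down to 25 mm and held the flap open. The right fingertip slid the weight upright along the chute to the stop. I then drew back 20 mm with the rail still pressed and lifted slowly, so the flap closed onto the weight.
- **Reaching the stop:** over the last push the finger moved 0.3 mm for 1.3 mm commanded, and the force along the chute rose from 2.5 N to 7 N. That indicates the weight is against the stop.
- **Last pictures:** the weight's outline matches the home position to within about 3 mm. The fit looked slightly off towards the right in the top view, which I put down to camera and fit error. The flap plate rests on the knob, and the bystanders look unmoved.
- **Robot at hand-in:** it stood clear of everything, with about 1.6 N showing on the force reading. That is close to the sensor noise seen in free air.

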